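# Raise the pastry case window to the clip

### The arm

A 6-joint arm with a two-finger parallel gripper is mounted at the origin on the work surface. World frame = base frame: x ahead of the robot, y to its left, z up, the work surface at z = 0. Lengths are in mm, angles in degrees, forces in N, time in s.
With the tool pointing down it reaches from about 325 to 925 mm from the base axis. Payload 3.1 kg.
Tool frame: the origin (TCP) lies at the very end of the fingers, on their centre line; the grasp point (between the pads) lies 19 mm behind it; z points along the fingers, y is the direction in which the jaws open and shut (so a half turn about z gives the same grasp; the last joint's range is limited). The gripper opens to 85 mm and grips with 20 to 120 N. Pads are 22 mm wide; open, the fingers measure 114 mm over their backs; the gripper's body (76 mm by 85 mm) begins 54 mm behind the grasp point. The pads swing forward as they close: fully open they stand 13 mm farther back than shut.
Start: joints at [62.613, 12.427, 92.441, -0, 75.132, -6.429], TCP at [223.543, 583.668, 231.3] pointing down, gripper open.
Joint ranges: [-157.48, 157.48], [-44.54, 120.13], [17.64, 146.25], [-64.5, 244.5], [7.68, 150.69], [-147.95, 147.95]. Speed limits (degrees/s): [159.86, 159.86, 180, 180, 180, 180].

### API

Orientations are given as a 3x3 rotation matrix whose columns are the frame's x, y, z axes.
In Python, from rig import ctrl gives the robot as it stands.
- The arm moves only by the shell command python3 -m handwheel 'ROWS' [FORCE]. ROWS is JSON, a list of rows, each an object of numbers: "wx", "wy", "wz": the turn, a rotation vector about the world's x, y, z in degrees; "tx", "ty", "tz": the shift along the world's x, y, z in m; "hand": the opening, from 0 (shut) to 1 (fully open). In form: [{"wx": .., "wy": .., "wz": .., "tx": .., "ty": .., "tz": .., "hand": ..}, ...]. A call has 1 to 12 rows; each row shifts and turns the commanded pose from where the row before left it; what a row does not reach is not made up. A row lasts 1/8 s, in which the tool goes at most 62.5 mm and 10.7 degrees, less where a joint would pass 70% of its speed; a pose out of reach is approached as far as the arm can. A call is refused whole if a number of a shift passes 0.0625 or a number of a turn 10.7, either way. A call with a gripper value outside its range is refused whole. The fingers move at their own pace and stop on an object; FORCE is the grip in N (left out, the last holds). Time passes only in rows, so rows that do not move let the fingers close. It gives the time, the measured TCP pose, the force and the opening at its end, in the units of the state.
- ctrl.observe(): the state, without advancing time (a new reading comes with each control period).
- ctrl.capture(name): name is "side" or "top"; returns a dict with "image" (480x640x3 uint8, red, green, blue), "fx", "fy", "cx", "cy" (pixels), "extrinsics" (4x4, takes a point from camera to world coordinates). Camera axes: x right, y down, z forward; pixel columns grow to the right and rows downward; lengths in mm; the calibration is good to about 2 mm. A picture is of the moment at which its call begins. There is no depth.
- ctrl.close_job(): hands the job in, once; it reports no verdict.
Trained networks look in a picture, given as the dict that the camera call returned (one of the last four; its "shot" number tells which), for a name from the list of things; names that differ only in an ending like _2 or _b are one class to them, and where a whole thing is asked for, a point or a joint stands for the part that bears it (a point fixed in the world has none). Each returns a list of dicts, best first, with "confidence" (0 to 1); they miss things now and then, are a little off and sometimes report something else, mostly with a low value. They report only what shows in the picture. A call takes as long as a camera call.
- ctrl.search_frame(target, picture): "location" ([x, y, z] in mm, in the coordinates of the camera as it stood for that picture, good to about 4 mm: the middle of the surface that is visible of it).
- ctrl.trace(target, picture): "region" (480x640 bool, what is visible of it).
- ctrl.place_of(target, picture): "location" ([x, y, z] in mm, in the coordinates of the camera as it stood for that picture, good to about 4 mm: a listed point, or the origin of a listed thing).
The state is a dict: "time_s": time; "joints": joint angles; "dq": joint speeds; "joint_efforts": joint torques, N m; "tool_pos": TCP position; "orientation": TCP orientation; "force": force on the tool from outside, world axes, zero at the start; "ft_torque": the same for the moment, N m; "grip_width": finger opening in mm.
Only numpy, scipy, OpenCV 4.12 (cv2) and the standard library are available. Lean on these libraries where they do the work, as an engineer would, in place of code of your own. Each camera call takes 0.05 s, during which the arm holds its last target. There are 200 camera calls.

### The job

With the fingertips, push the pastry case's sliding window up from underneath its black lip until the yellow bar on the window is level with the red clip on the post, to within a centimetre, then take the hand away so that the window stays there. Push only from below: do not grip the lip or touch the glass, do not fling the window up, and leave the red clip and everything else on the counter and in the case where they are.

Things in the scene. Friction and masses are not known exactly. Their poses are not given: they have to be found in the camera images.
- case: fixed pastry display case, steel base 360 deep (x) x 380 wide (y) x 50 mm high, top rail 415 mm up. Origin: centre of underside; x points to the far side, z up. Its open front slopes up and away from the robot at 50 degrees above level, between two 30 mm wide aluminium posts 175 mm either side of the middle; a 55 mm steel strip closes it at the bottom.
- sash (a joint): counterweighted sliding window of the case, an aluminium frame 316 mm wide and 170 mm long with a glass pane; joint value = travel in m up the slope, 0 (lowest) to 0.2. It is nearly balanced and stays wherever it is left; about 1.5 to 5 N along the slope moves it either way.
- lip_edge (a point): middle of the lip's lower outer edge (nearest the robot). Axes: z up the slope (the way the window slides), x square to the glass, inward and down, y left along the lip. The lip's underside runs from here 30 mm along x to the window frame; below it, in front of the sloping face, is free space 25 mm or more deep, open to the robot, 69 mm or more above the base.
- lip_top (a point): middle of the top of the black lip. The lip is a bar 200 mm long (y), standing 30 mm out square from the window's bottom edge, 12 mm thick along the slope, with a 4 mm black guard strip on its top. The top is not to be touched. Axes as lip_edge
- glass_mid (a point): middle of the glass pane's outer face (pane 290 x 130 mm); the glass is not to be touched. Axes as lip_edge
- pointer (a point): the right-hand end of the yellow bar on the window's bottom rail (bar 50 mm wide, 16 mm along the slope), on its outer face, half-way along the slope dimension; 25 mm up the slope from lip_edge. Axes as lip_edge
- clip_mark (a point): inner (left) end of the red clip (36 mm wide, 16 mm along the slope) on the right-hand post, on its outer face, half-way along the slope dimension. Axes as lip_edge. It starts 70 to 170 mm up the slope from the pointer; when the pointer meets it, the window is at the marked height
- clip (a joint): where the red clip sits on its post, m up the slope: the window joint value at which the yellow bar is level with it. The clip grips the post and is not to be shifted
- bowl: blue ceramic bowl, 110 mm wide, 50 mm high, standing inside the case; bystander. Origin: centre of underside
- jam: amber jar with red cap, 64 mm wide, 85 mm high, standing inside the case; bystander. Origin: centre of underside
- honey: amber jar with brass-coloured cap, 60 mm wide, 80 mm high, standing on the counter to the front left of the case; bystander. Origin: centre of underside
- tub: white open tub, 80 mm wide, 60 mm high, on the counter to the front right of the case; bystander. Origin: centre of underside
- shaker: steel shaker, 44 mm wide, 85 mm high, on the counter far left; bystander. Origin: centre of underside
- carton: cardboard carton 100 x 140 x 50 mm lying on the counter far right; bystander. Origin: centre of underside

How it is judged:
By the outcome, as a careful person would: the job done as asked, in the order asked, and still so for the second after the job is handed in, with the robot touching nothing.
It also fails if it takes over 35 s, if anything falls off the work surface, if the arm or the gripper's body presses on something with over 40 N, if the wrist force passes 120 N, or if a joint passes its speed limit or range.

## Working session

There is one attempt and no reset: what is moved stays moved. The work goes in short steps, Python scripts to look and compute and a shell command to move; the robot and the scene stay as the last step left them, time stands still between calls to the robot, and variables do not carry over. Pictures are saved under pics/ and viewed, about 8 in all and at most 12, crops included, and the job is handed in when it is done.

```bash
mkdir -p pics; ls; cat > h.py <<'E'
from rig import ctrl
import numpy as np, cv2
def cap(n,save=None):
    p=ctrl.capture(n)
    if save: cv2.imwrite('pics/'+save,p['image'][:,:,::-1])
    return p
def w(p,l):
    return (np.array(p['extrinsics'])@np.r_[l,1])[:3]
def pix(p,X):
    c=np.linalg.inv(np.array(p['extrinsics']))@np.r_[X,1]
    return np.round([p['fx']*c[0]/c[2]+p['cx'],p['fy']*c[1]/c[2]+p['cy']],1)
E
python3 - <<'E'
from h import *
np.set_printoptions(precision=1,suppress=True)
s=ctrl.observe(); print(s['time_s'],s['tool_pos'],s['orientation'],s['grip_width'],s['force'])
for n in ('side','top'):
    p=cap(n,n+'0.png'); print(n,np.array(p['extrinsics'])[:3,3])
    for t in ['case','lip_edge','lip_top','glass_mid','pointer','clip_mark','bowl','jam','honey','tub','shaker','carton']:
        r=ctrl.place_of(t,p)
        print(t,[(round(d['confidence'],2),w(p,d['location']),pix(p,w(p,d['location']))) for d in r[:2]])
E
```

```text
pics
0.0 [223.2 582.9 229.9] [[-0.9  0.4 -0. ]
 [ 0.4  0.9 -0. ]
 [ 0.  -0.  -1. ]] 85.36792902987284 [ 0.4 -0.5 -0.3]
side [750.9 622.4 945.2]
case [(0.84, array([653.8,  20.2,  -1.8]), array([266.7, 301.2]))]
lip_edge [(0.71, array([542.9,   2.5, 121.1]), array([305.8, 251.7])), (0.6, array([447.5, 474.6,  -2.6]), array([436.7, 454.7]))]
lip_top [(0.95, array([561.8,   8.4, 126.2]), array([298.9, 254.5]))]
glass_mid [(0.85, array([621.2,  19.4, 167.9]), array([274.2, 254.2])), (0.29, array([448.5, 477.1,  -0.1]), array([437.2, 455.8]))]
pointer [(0.84, array([ 591.8, -143.3,  121.4]), array([267. , 214.3]))]
clip_mark [(0.6, array([ 678.6, -134.1,  233.6]), array([226.7, 193. ]))]
bowl [(0.69, array([720.4, 113.6,  46.9]), array([248.2, 332.4]))]
jam []
honey [(0.82, array([340.6, 267.3,  -2.8]), array([430.6, 345.5]))]
tub [(0.87, array([ 313.6, -243. ,    1.5]), array([350.9, 194.2]))]
shaker [(0.63, array([446.4, 478.2,  -2.6]), array([438.2, 456.3]))]
carton [(0.94, array([ 475.1, -516.3,   -1.3]), array([271.1, 152.2]))]
top [ 363.5  -18.9 1174.6]
case [(0.89, array([652.8,  2
[... 238 characters left out ...]
, (0.23, array([ 588.2, -150. ,  127.3]), array([366.4, 214.8]))]
glass_mid [(0.58, array([623.3,  16.1, 172.5]), array([295.8, 196.7]))]
pointer [(0.72, array([ 587.8, -147.8,  126.1]), array([365.4, 215.1]))]
clip_mark [(0.61, array([ 677. , -137.8,  235.3]), array([365.3, 164.4]))]
bowl [(0.72, array([715.8, 107.5,  53.1]), array([261.8, 174. ]))]
jam []
honey [(0.81, array([346.5, 265.2,  -0.5]), array([202.1, 319.7]))]
tub [(0.81, array([ 316.6, -242.1,    1.1]), array([400.2, 328.6]))]
shaker [(0.84, array([443.7, 471.9,   5.2]), array([122.6, 282.8])), (0.6, array([ 474. , -513.8,   -0.4]), array([500.8, 265.8]))]
carton [(0.69, array([ 474.8, -515.2,   -1.5]), array([501.1, 265.5]))]
```

View pics/side0.png

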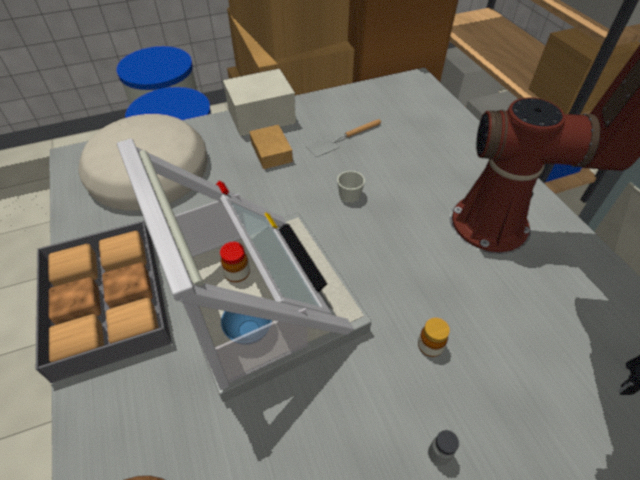

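View pics/top0.png

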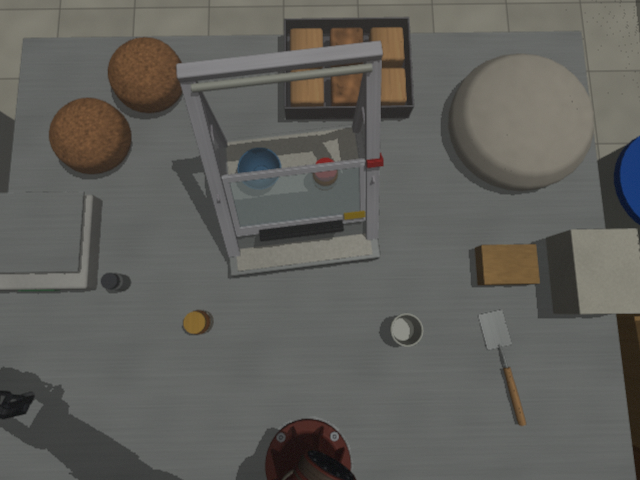

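The side view shows the case (sash lip about 305,258; yellow bar 270,219; red clip 223,187), and the window is low. The top view shows the lip from (260,235) to (343,228), yellow bar (354,215), red clip (374,161), honey and tub in front, and nothing in the way ahead of the lip. Next I need the yaw and the travel, by colour triangulation.

```bash
cat >> h.py <<'E'
def ray(p,u):
    E=np.array(p['extrinsics']); d=E[:3,:3]@[(u[0]-p['cx'])/p['fx'],(u[1]-p['cy'])/p['fy'],1]
    return E[:3,3],d/np.linalg.norm(d)
def onz(p,u,z):
    o,d=ray(p,u); return o+d*(z-o[2])/d[2]
def tri(ps,us):
    A=0;b=0;L=[]
    for p,u in zip(ps,us):
        o,d=ray(p,u); M=np.eye(3)-np.outer(d,d); A=A+M; b=b+M@o; L.append((o,M))
    X=np.linalg.solve(A,b); return X,[np.linalg.norm(M@(X-o)).round(1) for o,M in L]
def blob(p,kind,near,r=30):
    h=cv2.cvtColor(p['image'],cv2.COLOR_RGB2HSV).astype(int); H,S,V=h[...,0],h[...,1],h[...,2]
    m={'y':(H>18)&(H<35)&(S>130)&(V>90),'r':((H<8)|(H>172))&(S>150)&(V>70),'k':(V<45)}[kind]
    z=np.zeros(m.shape,bool); x,y=map(int,near); z[max(0,y-r):y+r,max(0,x-r):x+r]=1
    n,l,st,c=cv2.connectedComponentsWithStats((m&z).astype(np.uint8))
    i=1+np.argmax(st[1:,4]); ys,xs=np.where(l==i)
    return c[i],st[i,4],cv2.minAreaRect(np.c_[xs,ys].astype(np.float32))
E
python3 - <<'E'
from h import *
np.set_printoptions(precision=2,suppress=True)
s=ctrl.observe(); print(np.array(s['orientation']))
t,q=cap('top'),cap('side')
P={}
for k,a,b,r in [('y',(354,215),(270,219),15),('r',(374,161),(223,187),14),('k',(302,231),(302,256),48)]:
    A,B=blob(t,k,a,r),blob(q,k,b,r); print(k,A,B); P[k]=tri([t,q],[A[0],B[0]]); print(P[k])
d=P['r'][0]-P['y'][0]
for a,b,z in [((232,273),(379,259),50),((260,238),(343,232),121),((180,70),(381,47),415)]:
    v=onz(t,b,z)-onz(t,a,z); print('yaw',np.degrees(np.arctan2(v[0],-v[1])),np.linalg.norm(v),onz(t,a,z),onz(t,b,z))
for psi in (5,7,9):
    c=np.radians(psi); zs=np.array([np.cos(c)*.6428,np.sin(c)*.6428,.766]); print(psi,'travel',d@zs, 'n',d@[.766*np.cos(c),.766*np.sin(c),-.6428])
E
```

```text
[[-0.93  0.36 -0.  ]
 [ 0.36  0.93 -0.  ]
 [ 0.   -0.   -1.  ]]
y (array([354.24, 214.73]), np.int32(126), ((354.10003662109375, 214.8000030517578), (6.077701568603516, 20.341697692871094), 82.87498474121094)) (array([270.43, 220.  ]), np.int32(70), ((270.4999694824219, 219.99996948242188), (17.75040626525879, 4.160251617431641), 56.30992889404297))
(array([ 589.85, -121.48,  121.91]), [np.float64(0.1), np.float64(0.1)])
r (array([375.02, 162.15]), np.int32(113), ((374.6470642089844, 161.58824157714844), (10.186494827270508, 15.037208557128906), 75.96376037597656)) (array([222.35, 187.31]), np.int32(74), ((222.41574096679688, 187.36517333984375), (14.415971755981445, 5.617988586425781), 57.9946174621582))
(array([ 683.25, -159.79,  230.08]), [np.float64(0.3), np.float64(0.3)])
k (array([300.73, 230.4 ]), np.int32(907), ((300.86663818359375, 230.4164581298828), (10.993968963623047, 83.2182388305664), 82.9834976196289)) (array([302.78, 257.69]), np.int32(790), ((302.6685791015625, 257.2696838378906), (74.51785278320312, 11.235978126525879), 57.9946174621582))
(array([554.23,   7.85, 110.78]), [np.float64(1.6), np.float64(1.6)])
yaw 4.618313166784208 369.98042352559065 [461.02 181.35  50.  ] [ 490.81 -187.43   50.  ]
yaw 3.368381520208118 197.5556180553319 [536.94 103.58 121.  ] [548.54 -93.63 121.  ]
yaw 6.336127587415747 370.2140581367414 [800.64 216.44 415.  ] [ 841.5  -151.51  415.  ]
5 travel 140.52239680745507 n -0.8140021488301677
7 travel 139.44853208296152 n -2.093685376835848
9 travel 138.30571988306542 n -3.4555306554923653
```

Yaw is about 6.3°, travel about 140 mm, and lip_edge about (542, 2, 120). The network and colour results agree. I'm setting out to a standoff in front of the lip, fingers shut.

```bash
python3 -m handwheel '[{"tx":0.02,"ty":-0.045,"wz":2.5,"hand":0},{"tx":0.021,"ty":-0.049,"wz":2.5,"hand":0},{"tx":0.0215,"ty":-0.049,"wz":2.5,"hand":0},{"tx":0.0215,"ty":-0.049,"wz":2.5,"hand":0},{"tx":0.0215,"ty":-0.049,"wz":2.5,"hand":0},{"tx":0.0215,"ty":-0.049,"wz":2.5,"hand":0},{"tx":0.0215,"ty":-0.049,"wz":2.5,"hand":0},{"tx":0.0215,"ty":-0.049,"wz":2.5,"hand":0},{"tx":0.0215,"ty":-0.049,"wz":2.5,"hand":0},{"tx":0.0215,"ty":-0.05,"wz":2.5,"hand":0},{"tx":0.0215,"ty":-0.05,"wz":2.5,"hand":0},{"tx":0.0215,"ty":-0.051,"hand":0}]' 40
python3 -m handwheel '[{"wx":1.1,"wy":-9.94,"hand":0},{"wx":1.1,"wy":-9.94,"hand":0},{"wx":1.1,"wy":-9.94,"hand":0},{"wx":1.1,"wy":-9.94,"hand":0},{"wx":1.1,"wy":-9.94,"hand":0},{"hand":0},{"hand":0}]'
```

```text
schema error: expected keys wx, wy, wz, tx, ty, tz, hand
schema error: expected keys wx, wy, wz, tx, ty, tz, hand
```

All keys are required.

```bash
python3 -m handwheel '[{"wx":0,"wy":0,"wz":2.5,"tx":0.020,"ty":-0.045,"tz":0,"hand":0},{"wx":0,"wy":0,"wz":2.5,"tx":0.021,"ty":-0.049,"tz":0,"hand":0},{"wx":0,"wy":0,"wz":2.5,"tx":0.0215,"ty":-0.049,"tz":0,"hand":0},{"wx":0,"wy":0,"wz":2.5,"tx":0.0215,"ty":-0.049,"tz":0,"hand":0},{"wx":0,"wy":0,"wz":2.5,"tx":0.0215,"ty":-0.049,"tz":0,"hand":0},{"wx":0,"wy":0,"wz":2.5,"tx":0.0215,"ty":-0.049,"tz":0,"hand":0},{"wx":0,"wy":0,"wz":2.5,"tx":0.0215,"ty":-0.049,"tz":0,"hand":0},{"wx":0,"wy":0,"wz":2.5,"tx":0.0215,"ty":-0.049,"tz":0,"hand":0},{"wx":0,"wy":0,"wz":2.5,"tx":0.0215,"ty":-0.049,"tz":0,"hand":0},{"wx":0,"wy":0,"wz":2.5,"tx":0.0215,"ty":-0.050,"tz":0,"hand":0},{"wx":0,"wy":0,"wz":2.5,"tx":0.0215,"ty":-0.050,"tz":0,"hand":0},{"wx":0,"wy":0,"wz":0,"tx":0.0215,"ty":-0.051,"tz":0,"hand":0}]' 40 && python3 -m handwheel '[{"wx":1.1,"wy":-9.94,"wz":0,"tx":0,"ty":0,"tz":0,"hand":0},{"wx":1.1,"wy":-9.94,"wz":0,"tx":0,"ty":0,"tz":0,"hand":0},{"wx":1.1,"wy":-9.94,"wz":0,"tx":0,"ty":0,"tz":0,"hand":0},{"wx":1.1,"wy":-9.94,"wz":0,"tx":0,"ty":0,"tz":0,"hand":0},{"wx":1.1,"wy":-9.94,"wz":0,"tx":0,"ty":0,"tz":0,"hand":0},{"wx":0,"wy":0,"wz":0,"tx":0,"ty":0,"tz":0,"hand":0},{"wx":0,"wy":0,"wz":0,"tx":0,"ty":0,"tz":0,"hand":0}]'
```

```text
time_s: 2.9
tool_pos: [480.2, -6.1, 231.7]
orientation: [[-0.993, -0.114, 0.001], [-0.114, 0.993, 0.0], [-0.001, -0.0, -1.0]]
force: [0.3, 0.2, 0.9]
grip_width: -0.3
time_s: 3.78
tool_pos: [480.7, -3.9, 233.5]
orientation: [[-0.647, -0.115, 0.754], [-0.078, 0.993, 0.084], [-0.758, -0.004, -0.652]]
force: [0.8, 0.4, 0.6]
grip_width: -0.3
```

```bash
python3 -m handwheel '[{"wx":0,"wy":0,"wz":0,"tx":0,"ty":0,"tz":-0.03,"hand":0},{"wx":0,"wy":0,"wz":0,"tx":0,"ty":0,"tz":-0.032,"hand":0},{"wx":0,"wy":0,"wz":0,"tx":0,"ty":0,"tz":-0.03,"hand":0},{"wx":0,"wy":0,"wz":0,"tx":0,"ty":0,"tz":0,"hand":0},{"wx":0,"wy":0,"wz":0,"tx":0,"ty":0,"tz":0,"hand":0}]' && python3 - <<'E'
from h import *
np.set_printoptions(precision=1,suppress=True)
L=[]
for n in ('side','top'):
    p=cap(n); T=ctrl.observe()['tool_pos']
    u=pix(p,T); im=p['image'][:,:,::-1]; x,y=map(int,u)
    c=im[y-50:y+50,x-66:x+67]; L.append(cv2.resize(c,None,fx=4,fy=4,interpolation=cv2.INTER_CUBIC)[:400,:400+130]); print(n,u,pix(p,[542,2,120]),'crop origin',x-66,y-50)
    for t in ('lip_edge','lip_top'): print(t,[(round(d['confidence'],2),w(p,d['location'])) for d in ctrl.place_of(t,p)[:1]])
cv2.imwrite('pics/c1.png',np.vstack([np.hstack([L[0][:,:400],L[1][:,:400]])]))
E
```

```text
time_s: 4.4
tool_pos: [486.0, 18.2, 165.2]
orientation: [[-0.674, -0.087, 0.733], [-0.07, 0.996, 0.054], [-0.735, -0.015, -0.678]]
force: [-0.1, -0.8, -0.4]
grip_width: 0.2
side [331.5 237.3] [306.1 251.7] crop origin 265 187
lip_edge []
lip_top [(0.82, array([560. ,  12.3, 124.2]))]
top [295.7 257.1] [302.8 235.4] crop origin 229 207
lip_edge [(0.72, array([ 681.3, -136.4,  232. ]))]
lip_top [(0.59, array([564.9,   4.6, 125.6]))]
```

View pics/c1.png

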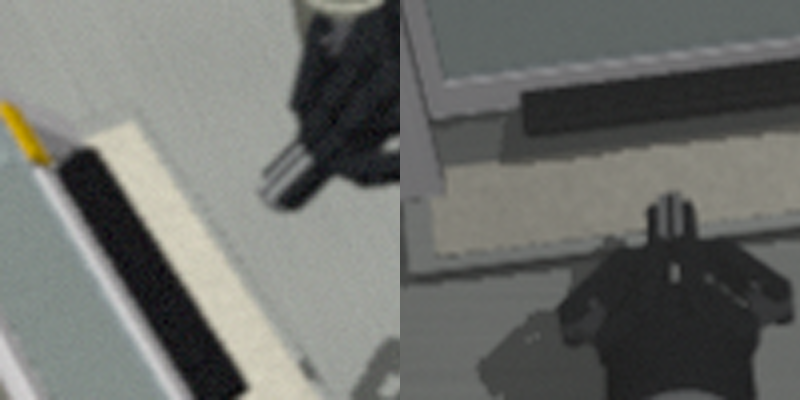

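The crops show the shut fingertips at about (332,237) side and (296,257) top, in front of the lip over the white base strip, as computed. The pose fell short, at z 165 instead of 141, so I suspect a joint limit.

```bash
python3 - <<'E'
from h import *
s=ctrl.observe(); print(np.round(s['joints'],1),np.round(s['tool_pos'],1),s['time_s'])
E
```

```text
[ -15.2  -26.2  146.2   45.2   20.1 -147.9] [484.5  17.9 163.9] 4.7
```

j3 (146.25) and j6 sit at their limits, so the standoff is too close in for this pitch. I'll back up, take readings, and fit a simple kinematic model to choose a reachable path.

```bash
python3 -m handwheel '[{"wx":0,"wy":0,"wz":0,"tx":0.005,"ty":-0.005,"tz":0.03,"hand":0},{"wx":0,"wy":0,"wz":0,"tx":0.005,"ty":-0.005,"tz":0.03,"hand":0},{"wx":0,"wy":0,"wz":0,"tx":0,"ty":-0.005,"tz":0.02,"hand":0},{"wx":0,"wy":0,"wz":0,"tx":0,"ty":-0.005,"tz":0,"hand":0},{"wx":0,"wy":0,"wz":0,"tx":0,"ty":0,"tz":0,"hand":0}]'
cat > kin.py <<'E'
import numpy as np
from scipy.optimize import least_squares
from scipy.spatial.transform import Rotation as R
def fk(q,p):
    a,H,L1,e,L2,D,=p[:6]; c=p[6]
    # pitch measured from vertical about y
    r=lambda ax,d: R.from_euler(ax,d,degrees=True)
    R1=r('z',q[0]); R2=R1*r('y',q[1]); R3=R2*r('y',q[2])
    R4=R3*r('z',q[3]); R5=R4*r('y',q[4]); R6=R5*r('z',q[5]+c)
    P=np.array([0,0,H])+R1.apply([a,0,0])+R2.apply([0,0,L1])+R3.apply([e,0,L2])+R5.apply([0,0,D])
    return P,R6.as_matrix()
S=[([62.613,12.427,92.441,0,75.132,-6.429],[223.543,583.668,231.3])]
E
python3 - <<'E'
from h import *; from kin import *
import json
s=ctrl.observe(); print(np.round(s['joints'],2),np.round(s['tool_pos'],1),np.round(s['orientation'],3),s['time_s'])
obs=[([-15.2,-26.2,146.2,45.2,20.1,-147.9],[484.5,17.9,163.9]),(list(s['joints']),list(s['tool_pos']))]
for sg in (1,):
  for c in (0,90,-90,180): print(c,np.round(fk(s['joints'],[0,300,400,0,400,150,c])[1],2).tolist())
A=S+obs
# known limits: with tool down
f=lambda p: np.r_[np.concatenate([fk(q,np.r_[p,0])[0]-t for q,t in A]),(p-[0,350,420,0,400,230])*.01]
z=least_squares(f,[0,350,420,0,400,230]); print(np.round(z.x,1),np.round(z.fun[:9],1))
E
```

```text
time_s: 5.32
tool_pos: [493.5, -1.9, 241.8]
orientation: [[-0.677, -0.085, 0.731], [-0.067, 0.996, 0.054], [-0.732, -0.013, -0.681]]
force: [0.7, 0.8, 0.2]
grip_width: -0.1
[ -18.8   -33.7   140.89   32.43   32.3  -135.36] [493.5  -1.9 241.8] [[-0.677 -0.085  0.731]
 [-0.067  0.996  0.054]
 [-0.732 -0.013 -0.681]] 5.325
0 [[0.09, -0.68, 0.73], [-1.0, -0.07, 0.05], [0.01, -0.73, -0.68]]
90 [[-0.68, -0.09, 0.73], [-0.07, 1.0, 0.05], [-0.73, -0.01, -0.68]]
-90 [[0.68, 0.09, 0.73], [0.07, -1.0, 0.05], [0.73, 0.01, -0.68]]
180 [[-0.09, 0.68, 0.73], [1.0, 0.07, 0.05], [-0.01, 0.73, -0.68]]
[-224.3  387.6  668.8   93.   754.   543.6] [ 63.8 -29.1 -17.5  -2.8 -11.4  -3.   -4.1  -0.2  20.5]
```

```bash
sed -i 's/a,H,L1,e,L2,D,=p\[:6\]; c=p\[6\]/a,H,L1,e,L2,D,b=p[:7]; c=90/; s/\[a,0,0\]/[a,b,0]/' kin.py; python3 - <<'E'
from h import *; from kin import *
np.set_printoptions(precision=1,suppress=True)
A=S+[([-15.2,-26.2,146.2,45.2,20.1,-147.9],[484.5,17.9,163.9]),([ -18.8,-33.7,140.89,32.43,32.3,-135.36],[493.5,-1.9,241.8])]
p0=np.array([0,250,400,0,400,230,70.])
for p0[1],p0[2],p0[4] in [(250,400,400),(350,350,350),(180,450,400)]:
    f=lambda p: np.r_[np.concatenate([fk(q,p)[0]-t for q,t in A]),(p-p0)*.01]
    z=least_squares(f,p0); P=z.x; print(P,z.fun[:9])
    for lab,T,ez in [('low',(539,2,90),0),('standoff35',(512,-1,113),0),('top',(632,12,198),0)]:
        for pit in (40,47,55):
            psi=np.radians(6.3); pr=np.radians(pit); zt=[np.cos(pr)*np.cos(psi),np.cos(pr)*np.sin(psi),-np.sin(pr)]; yt=[-np.sin(psi),np.cos(psi),0]
            Rt=np.c_[np.cross(yt,zt),yt,zt]
            g=lambda q: np.r_[fk(q,P)[0]-T,((fk(q,P)[1]-Rt)*200).ravel()]
            lo,hi=np.array([[-157.48,157.48],[-44.54,120.13],[17.64,146.25],[-64.5,244.5],[7.68,150.69],[-147.95,147.95]]).T
            r=least_squares(g,[-18,-20,135,30,30,-130],bounds=(lo,hi)); print(lab,pit,r.x,'err',np.linalg.norm(r.fun))
E
```

```text
[  3.3 291.9 454.2  60.  554.  304.   70.1] [-0.1  0.  -0.   0.  -0.1  0.  -0.1 -0.  -0. ]
low 40 [  -9.4   -6.5  138.4   47.8    7.8 -147.9] err 47.12641678819745
low 47 [ -12.    -4.9  136.7   45.2   13.2 -147.9] err 21.89415801948038
low 55 [ -13.7   -3.2  133.8   36.    19.5 -141. ] err 3.5308909677561993e-13
standoff35 40 [ -11.9  -14.6  142.5   46.6   11.7 -147.9] err 39.098113898788675
standoff35 47 [ -14.7  -12.5  140.4   43.8   17.3 -147.9] err 15.239434193046726
standoff35 55 [ -15.3  -10.4  136.7   31.6   23.8 -137.3] err 1.362647614778443e-12
top 40 [ -10.8   -5.6  127.3   47.9   15.9 -147.9] err 9.33993533712107
top 47 [ -10.9   -4.6  124.    32.5   22.1 -133.3] err 1.7833230134783782e-13
top 55 [  -9.7   -2.6  118.8   17.8   31.1 -118.6] err 2.929162866628381e-13
[  3.4 292.3 454.   60.4 554.  303.9  70.1] [-0.1  0.  -0.   0.  -0.1  0.1 -0.  -0.  -0. ]
low 40 [  -9.4   -6.5  138.4   47.8    7.8 -147.9] err 47.15517907499591
low 47 [ -12.    -4.9  136.6   45.2   13.1 -147.9] err 21.919375210491072
low 55 [ -13.7   -3.2  133.8   36.    19.5 -141. ] err 1.5386125034385695e
[... 565 characters left out ...]
. ]
low 40 [  -9.4   -6.5  138.4   47.8    7.8 -147.9] err 47.11668035911686
low 47 [ -12.    -4.9  136.7   45.2   13.2 -147.9] err 21.886359345399814
low 55 [ -13.7   -3.2  133.8   36.    19.5 -141. ] err 3.072042930740611e-13
standoff35 40 [ -11.9  -14.6  142.6   46.6   11.7 -147.9] err 39.08684890655507
standoff35 47 [ -14.7  -12.5  140.4   43.8   17.3 -147.9] err 15.230395497974277
standoff35 55 [ -15.3  -10.4  136.7   31.6   23.8 -137.3] err 1.5957047066966546e-12
top 40 [ -10.8   -5.6  127.3   47.9   15.9 -147.9] err 9.339484776545289
top 47 [ -10.9   -4.6  124.    32.5   22.1 -133.3] err 6.190127501140446e-13
top 55 [  -9.7   -2.6  118.8   17.8   31.1 -118.6] err 1.278673793704977e-13
```

The model fits to 0.1 mm. j6 is the limiting joint, so I'm testing a half-turn and different tool yaw and pitch along the path.

```bash
cat >> kin.py <<'E'
P=np.array([3.3,291.9,454.2,60,554,304,70.1])
lo,hi=np.array([[-157.48,157.48],[-44.54,120.13],[17.64,146.25],[-64.5,244.5],[7.68,150.69],[-147.95,147.95]]).T
def Rt(pit,yaw,flip):
    s=np.radians(yaw); r=np.radians(pit); z=[np.cos(r)*np.cos(s),np.cos(r)*np.sin(s),-np.sin(r)]; y=np.array([-np.sin(s),np.cos(s),0])*(-1 if flip else 1)
    return np.c_[np.cross(y,z),y,z]
def ik(T,M,q0):
    g=lambda q: np.r_[fk(q,P)[0]-T,((fk(q,P)[1]-M)*200).ravel()]
    r=least_squares(g,q0,bounds=(lo,hi)); return r.x,np.linalg.norm(r.fun)
E
python3 - <<'E'
from kin import *
np.set_printoptions(precision=1,suppress=True)
for flip in (0,1):
  for yaw in (6.3,-4,-12):
    for pit in (40,46):
      print('flip',flip,'yaw',yaw,'pit',pit)
      for T in [(490,-6,200),(512,-1,113),(539,2,90),(632,12,198)]:
        q,e=ik(np.array(T),Rt(pit,yaw,flip),[-15,-20,135,20,30,50 if flip else -130]); print('  ',T,q,round(e,1))
E
```

```text
flip 0 yaw 6.3 pit 40
   (490, -6, 200) [ -20.   -30.9  144.7   43.8   27.  -147.9] 10.2
   (512, -1, 113) [ -11.9  -14.6  142.6   46.6   11.7 -147.9] 39.1
   (539, 2, 90) [  -9.4   -6.5  138.4   47.8    7.8 -147.9] 47.1
   (632, 12, 198) [ -10.8   -5.6  127.3   47.9   15.9 -147.9] 9.3
flip 0 yaw 6.3 pit 46
   (490, -6, 200) [ -20.4  -28.5  141.6   36.7   31.4 -142.3] 0.0
   (512, -1, 113) [ -14.3  -12.8  140.7   44.2   16.5 -147.9] 18.6
   (539, 2, 90) [ -11.6   -5.1  136.9   45.6   12.4 -147.9] 25.5
   (632, 12, 198) [ -11.1   -4.7  124.6   35.2   21.1 -136.1] 0.0
flip 0 yaw -4 pit 40
   (490, -6, 200) [ -13.5  -30.9  145.6   25.3   17.2 -120.4] 0.0
   (512, -1, 113) [ -11.8  -14.4  143.7   53.     7.7 -147.9] 21.8
   (539, 2, 90) [ -11.    -7.1  139.1   53.4    7.7 -147.9] 36.4
   (632, 12, 198) [  -6.1   -5.3  128.    12.3    7.7 -103.5] 1.0
flip 0 yaw -4 pit 46
   (490, -6, 200) [ -12.7  -28.9  141.8   14.9   24.2 -110. ] 0.0
   (512, -1, 113) [ -10.9  -11.8  142.2   39.4    7.7 -134.2] 0.5
   (539, 2, 90) [ -11.    -4.8  138.2   53.     7.7 -147.9] 12.4
   (632, 12, 198) [ -5.9
[... 1419 characters left out ...]
  (512, -1, 113) [-10.9 -11.8 142.2  39.4   7.7  45.8] 0.5
   (539, 2, 90) [-11.9  -4.1 139.1  77.5   7.7   6.8] 10.8
   (632, 12, 198) [ -5.9  -4.7 124.6   4.8  16.2  84. ] 0.0
flip 1 yaw -12 pit 40
   (490, -6, 200) [ -6.1 -29.1 144.7 -17.4  15.2 110.6] 0.0
   (512, -1, 113) [ -4.3 -12.8 142.4 -53.    7.7 147.9] 22.9
   (539, 2, 90) [ -3.8  -5.7 137.8 -52.6   7.7 147.9] 36.5
   (632, 12, 198) [ -1.4  -4.2 127.1 -47.3  11.1 143.6] 0.0
flip 1 yaw -12 pit 46
   (490, -6, 200) [ -6.6 -27.6 141.1  -9.7  22.9 102.9] 0.0
   (512, -1, 113) [ -5.  -10.7 141.2 -40.8   7.7 135.7] 1.1
   (539, 2, 90) [ -3.8  -3.5 137.  -52.2   7.7 147.9] 10.9
   (632, 12, 198) [ -1.9  -3.8 123.7 -23.3  17.9 119.6] 0.0
```

A half-turn (flip) at pitch 45°, yaw 6.3° reaches everywhere with margin. I'll turn about the tool axis in the open.

```bash
python3 -m handwheel '[{"wx":7.75,"wy":0.57,"wz":-7.22,"tx":0,"ty":0,"tz":0,"hand":0},{"wx":7.75,"wy":0.57,"wz":-7.22,"tx":0,"ty":0,"tz":0,"hand":0},{"wx":7.75,"wy":0.57,"wz":-7.22,"tx":0,"ty":0,"tz":0,"hand":0},{"wx":7.75,"wy":0.57,"wz":-7.22,"tx":0,"ty":0,"tz":0,"hand":0},{"wx":7.75,"wy":0.57,"wz":-7.22,"tx":0,"ty":0,"tz":0,"hand":0},{"wx":7.75,"wy":0.57,"wz":-7.22,"tx":0,"ty":0,"tz":0,"hand":0},{"wx":7.75,"wy":0.57,"wz":-7.22,"tx":0,"ty":0,"tz":0,"hand":0},{"wx":7.75,"wy":0.57,"wz":-7.22,"tx":0,"ty":0,"tz":0,"hand":0},{"wx":7.75,"wy":0.57,"wz":-7.22,"tx":0,"ty":0,"tz":0,"hand":0}]'
python3 -m handwheel '[{"wx":7.75,"wy":0.57,"wz":-7.22,"tx":0,"ty":0,"tz":0,"hand":0},{"wx":7.75,"wy":0.57,"wz":-7.22,"tx":0,"ty":0,"tz":0,"hand":0},{"wx":7.75,"wy":0.57,"wz":-7.22,"tx":0,"ty":0,"tz":0,"hand":0},{"wx":7.75,"wy":0.57,"wz":-7.22,"tx":0,"ty":0,"tz":0,"hand":0},{"wx":7.75,"wy":0.57,"wz":-7.22,"tx":0,"ty":0,"tz":0,"hand":0},{"wx":7.75,"wy":0.57,"wz":-7.22,"tx":0,"ty":0,"tz":0,"hand":0},{"wx":7.75,"wy":0.57,"wz":-7.22,"tx":0,"ty":0,"tz":0,"hand":0},{"wx":7.75,"wy":0.57,"wz":-7.22,"tx":0,"ty":0,"tz":0,"hand":0},{"wx":0,"wy":0,"wz":0,"tx":0,"ty":0,"tz":0,"hand":0}]'
cat > e.py <<'E'
from h import *; from kin import *
np.set_printoptions(precision=1,suppress=True)
s=ctrl.observe(); M=np.array(s['orientation'])
print(s['time_s'],np.array(s['joints']),np.array(s['tool_pos']),'turn needed',R.from_matrix(Rt(45,6.3,1)@M.T).as_rotvec(degrees=True))
L=np.array([542,2,120]); c=np.radians(6.3)
F=np.c_[[.766*np.cos(c),.766*np.sin(c),-.6428],[-np.sin(c),np.cos(c),0],[.6428*np.cos(c),.6428*np.sin(c),.766]]
print('in lip axes',F.T@(np.array(s['tool_pos'])-L),'force lip',F.T@s['force'])
E
python3 e.py
```

```text
time_s: 6.45
tool_pos: [493.0, -1.1, 240.3]
orientation: [[-0.016, 0.685, 0.728], [0.998, -0.034, 0.053], [0.061, 0.728, -0.683]]
force: [0.6, -0.3, 1.1]
grip_width: -0.1
time_s: 7.58
tool_pos: [493.1, -1.2, 240.7]
orientation: [[0.681, 0.083, 0.727], [0.064, -0.996, 0.054], [0.729, 0.01, -0.684]]
force: [-0.5, 0.2, -0.3]
grip_width: -0.1
7.575 [-18.6 -33.6 140.8  32.   32.4  45.3] [493.1  -1.2 240.7] turn needed [0.4 1.9 1.5]
in lip axes [-115.1    2.2   61. ] force lip [-0.1  0.2 -0.5]
```

```bash
python3 -m handwheel '[{"wx":0.2,"wy":1.0,"wz":0.8,"tx":0.002,"ty":0,"tz":-0.02,"hand":0},{"wx":0.2,"wy":0.9,"wz":0.7,"tx":0.002,"ty":0,"tz":-0.025,"hand":0},{"wx":0,"wy":0,"wz":0,"tx":0.001,"ty":-0.001,"tz":-0.025,"hand":0},{"wx":0,"wy":0,"wz":0,"tx":0.001,"ty":-0.001,"tz":-0.025,"hand":0},{"wx":0,"wy":0,"wz":0,"tx":0.001,"ty":0,"tz":-0.018,"hand":0},{"wx":0,"wy":0,"wz":0,"tx":0,"ty":0,"tz":0,"hand":0},{"wx":0,"wy":0,"wz":0,"tx":0,"ty":0,"tz":0,"hand":0}]'; python3 e.py
```

```text
time_s: 8.45
tool_pos: [501.2, -3.6, 130.2]
orientation: [[0.701, 0.109, 0.705], [0.077, -0.994, 0.077], [0.709, 0.001, -0.705]]
force: [-0.2, -0.7, 0.7]
grip_width: 0.5
8.45 [-19.5 -16.4 143.5  60.1  20.8  12.8] [501.2  -3.6 130.2] turn needed [0.  0.2 0. ]
in lip axes [-38.1  -1.1 -18.7] force lip [-0.6 -0.7  0.4]
```

```bash
python3 -m handwheel '[{"wx":0,"wy":0,"wz":0,"tx":0.004,"ty":0.001,"tz":-0.012,"hand":0},{"wx":0,"wy":0,"wz":0,"tx":0.01,"ty":0.001,"tz":-0.009,"hand":0},{"wx":0,"wy":0,"wz":0,"tx":0.011,"ty":0.001,"tz":-0.009,"hand":0},{"wx":0,"wy":0,"wz":0,"tx":0.011,"ty":0.001,"tz":-0.01,"hand":0},{"wx":0,"wy":0,"wz":0,"tx":0,"ty":0,"tz":0,"hand":0},{"wx":0,"wy":0,"wz":0,"tx":0,"ty":0,"tz":0,"hand":0}]'; python3 e.py; python3 - <<'E'
from h import *
L=[]
for n in ('side','top'):
    p=cap(n); T=ctrl.observe()['tool_pos']
    u=pix(p,T); im=p['image'][:,:,::-1]; x,y=map(int,u)
    c=im[y-50:y+50,x-50:x+50]; L.append(cv2.resize(c,None,fx=4,fy=4,interpolation=cv2.INTER_CUBIC)); print(n,u,'origin',x-50,y-50)
    k={'side':[('y',(270,219),15),('r',(223,187),14)],'top':[('y',(354,215),15),('r',(374,161),14)]}[n]
    for a in k: print(a[0],blob(p,*a)[:2])
cv2.imwrite('pics/c2.png',np.hstack(L))
E
```

```text
time_s: 9.2
tool_pos: [537.4, 0.3, 90.9]
orientation: [[0.7, 0.109, 0.706], [0.077, -0.994, 0.077], [0.71, 0.0, -0.704]]
force: [-0.7, -0.1, -0.3]
grip_width: 0.1
9.2 [-16.6  -3.7 139.5  85.6  16.  -11.9] [537.4   0.3  90.9] turn needed [-0.   0.2  0.1]
in lip axes [ 15.1  -1.2 -25.3] force lip [-0.4 -0.1 -0.7]
side [308.  258.3] origin 258 208
y (array([270.51428571, 220.12857143]), np.int32(70))
r (array([222.28767123, 187.23287671]), np.int32(73))
top [303.8 239.3] origin 253 189
y (array([354.15748031, 214.75590551]), np.int32(127))
r (array([375.05172414, 162.09482759]), np.int32(116))
```

View pics/c2.png

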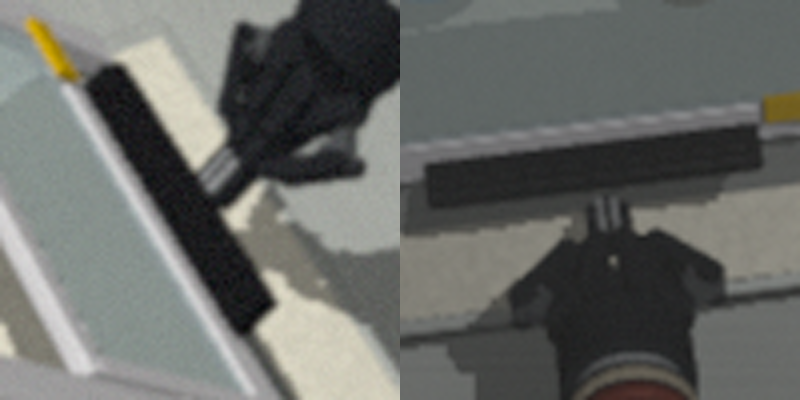

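The tips are below the lip and in front of it. The lip's lower edge shows at about (303,235) in the top view against 235.4 predicted, and the tip is at (304,238), so the model holds. I'm starting a slow upslope push.

```bash
python3 -m handwheel '[{"wx":0,"wy":0,"wz":0,"tx":0.0027,"ty":0.0003,"tz":0.0016,"hand":0},{"wx":0,"wy":0,"wz":0,"tx":0.0027,"ty":0.0003,"tz":0.0016,"hand":0},{"wx":0,"wy":0,"wz":0,"tx":0.0019,"ty":0.0002,"tz":0.0023,"hand":0},{"wx":0,"wy":0,"wz":0,"tx":0.0019,"ty":0.0002,"tz":0.0023,"hand":0},{"wx":0,"wy":0,"wz":0,"tx":0.0013,"ty":0.0001,"tz":0.0015,"hand":0},{"wx":0,"wy":0,"wz":0,"tx":0.0013,"ty":0.0002,"tz":0.0015,"hand":0},{"wx":0,"wy":0,"wz":0,"tx":0.0013,"ty":0.0001,"tz":0.0015,"hand":0},{"wx":0,"wy":0,"wz":0,"tx":0.0013,"ty":0.0002,"tz":0.0015,"hand":0},{"wx":0,"wy":0,"wz":0,"tx":0,"ty":0,"tz":0,"hand":0}]'; cat >> e.py <<'E'
t,q=cap('top'),cap('side')
import sys
g=float(sys.argv[1]) if len(sys.argv)>1 else 0  # guessed travel
Y0=np.array([589.85,-121.48,121.91])+F[:,2]*g
A,B=blob(t,'y',pix(t,Y0),16),blob(q,'y',pix(q,Y0),16); X,e=tri([t,q],[A[0],B[0]])
C,D=blob(t,'r',(375,162),14),blob(q,'r',(222,187),12); Z,_=tri([t,q],[C[0],D[0]])
print('yellow',X,e,A[1],B[1],'travel',F.T@(X-[589.85,-121.48,121.91]),'clip',Z,C[1],D[1],'left',F.T@(Z-X))
E
python3 e.py 5
```

```text
time_s: 10.42
tool_pos: [551.4, 2.0, 103.7]
orientation: [[0.701, 0.108, 0.705], [0.076, -0.994, 0.077], [0.709, -0.0, -0.705]]
force: [-2.8, -1.2, -0.8]
grip_width: 0.1
10.425 [-15.6  -3.9 137.6  78.1  15.6  -3.4] [551.4   2.  103.7] turn needed [-0.   0.2  0.1]
in lip axes [17.6 -1.1 -6.5] force lip [-1.7 -0.9 -2.5]
yellow [ 593.1 -120.5  126.9] [np.float64(0.1), np.float64(0.1)] 127 70 travel [-0.7  0.6  5.9] clip [ 683.3 -159.8  230.3] 115 73 left [ -1.1 -48.9 134.1]
```

In contact: the window has moved about 6 mm at 2.5 N, and the tip offset is as predicted. About 134 mm is left.

```bash
python3 -m handwheel '[{"wx":0,"wy":0,"wz":0,"tx":0.0022,"ty":0.0002,"tz":0.0027,"hand":0},{"wx":0,"wy":0,"wz":0,"tx":0.0032,"ty":0.0004,"tz":0.0038,"hand":0},{"wx":0,"wy":0,"wz":0,"tx":0.0032,"ty":0.0003,"tz":0.0038,"hand":0},{"wx":0,"wy":0,"wz":0,"tx":0.0032,"ty":0.0004,"tz":0.0038,"hand":0},{"wx":0,"wy":0,"wz":0,"tx":0.0032,"ty":0.0003,"tz":0.0039,"hand":0},{"wx":0,"wy":0,"wz":0,"tx":0.0032,"ty":0.0004,"tz":0.0038,"hand":0},{"wx":0,"wy":0,"wz":0,"tx":0.0032,"ty":0.0003,"tz":0.0038,"hand":0},{"wx":0,"wy":0,"wz":0,"tx":0.0032,"ty":0.0004,"tz":0.0039,"hand":0},{"wx":0,"wy":0,"wz":0,"tx":0.0032,"ty":0.0003,"tz":0.0038,"hand":0},{"wx":0,"wy":0,"wz":0,"tx":0.0032,"ty":0.0004,"tz":0.0038,"hand":0},{"wx":0,"wy":0,"wz":0,"tx":0.0032,"ty":0.0003,"tz":0.0038,"hand":0},{"wx":0,"wy":0,"wz":0,"tx":0.0022,"ty":0.0002,"tz":0.0027,"hand":0}]'; python3 e.py 60
```

```text
time_s: 12.02
tool_pos: [588.2, 6.1, 147.7]
orientation: [[0.701, 0.108, 0.705], [0.076, -0.994, 0.077], [0.709, -0.001, -0.705]]
force: [-2.0, -1.5, -2.0]
grip_width: -0.0
12.025 [-13.5  -5.2 132.2  56.1  16.8  21. ] [588.2   6.1 147.7] turn needed [-0.1  0.2  0.1]
in lip axes [17.7 -1.  51. ] force lip [-0.4 -1.3 -2.9]
yellow [ 630.1 -116.   171.2] [np.float64(0.4), np.float64(0.4)] 136 78 travel [-0.6  1.  63.8] clip [ 683.2 -159.5  230.8] 113 73 left [ -1.6 -49.   76.6]
```

```bash
python3 -m handwheel '[{"wx":0,"wy":0,"wz":0,"tx":0.0022,"ty":0.0002,"tz":0.0027,"hand":0},{"wx":0,"wy":0,"wz":0,"tx":0.0032,"ty":0.0004,"tz":0.0038,"hand":0},{"wx":0,"wy":0,"wz":0,"tx":0.0032,"ty":0.0003,"tz":0.0038,"hand":0},{"wx":0,"wy":0,"wz":0,"tx":0.0032,"ty":0.0004,"tz":0.0038,"hand":0},{"wx":0,"wy":0,"wz":0,"tx":0.0032,"ty":0.0003,"tz":0.0039,"hand":0},{"wx":0,"wy":0,"wz":0,"tx":0.0032,"ty":0.0004,"tz":0.0038,"hand":0},{"wx":0,"wy":0,"wz":0,"tx":0.0032,"ty":0.0003,"tz":0.0038,"hand":0},{"wx":0,"wy":0,"wz":0,"tx":0.0032,"ty":0.0004,"tz":0.0039,"hand":0},{"wx":0,"wy":0,"wz":0,"tx":0.0032,"ty":0.0003,"tz":0.0038,"hand":0},{"wx":0,"wy":0,"wz":0,"tx":0.0032,"ty":0.0004,"tz":0.0038,"hand":0},{"wx":0,"wy":0,"wz":0,"tx":0.0032,"ty":0.0003,"tz":0.0038,"hand":0},{"wx":0,"wy":0,"wz":0,"tx":0.0022,"ty":0.0002,"tz":0.0027,"hand":0}]'; python3 e.py 120
```

```text
time_s: 13.62
tool_pos: [624.5, 10.0, 191.3]
orientation: [[0.701, 0.108, 0.705], [0.076, -0.994, 0.077], [0.709, -0.001, -0.705]]
force: [-3.0, 0.4, -1.4]
grip_width: 0.1
13.625 [-11.7  -5.2 126.4  40.7  19.6  38.1] [624.5  10.  191.3] turn needed [-0.1  0.2  0.1]
in lip axes [ 17.7  -1.1 107.9] force lip [-1.3  0.7 -3. ]
yellow [ 666.6 -112.5  214.6] [np.float64(0.4), np.float64(0.4)] 150 89 travel [ -0.4   0.5 120.7] clip [ 683.2 -159.7  230.3] 114 73 left [ -1.4 -48.7  19.3]
```

```bash
python3 -m handwheel '[{"wx":0,"wy":0,"wz":0,"tx":0.0022,"ty":0.0002,"tz":0.0027,"hand":0},{"wx":0,"wy":0,"wz":0,"tx":0.0026,"ty":0.0003,"tz":0.0031,"hand":0},{"wx":0,"wy":0,"wz":0,"tx":0.0026,"ty":0.0003,"tz":0.0031,"hand":0},{"wx":0,"wy":0,"wz":0,"tx":0.0019,"ty":0.0002,"tz":0.0023,"hand":0},{"wx":0,"wy":0,"wz":0,"tx":0.0013,"ty":0.0001,"tz":0.0015,"hand":0},{"wx":0,"wy":0,"wz":0,"tx":0.0006,"ty":0.0001,"tz":0.0008,"hand":0},{"wx":0,"wy":0,"wz":0,"tx":0,"ty":0,"tz":0,"hand":0}]'; python3 e.py 138; python3 - <<'E'
from h import *
L=[]
for n in ('side','top'):
    p=cap(n)
    V=[w(p,ctrl.place_of(k,p)[0]['location']) for k in ('pointer','clip_mark')]; print(n,np.round(V,1))
    x,y={'side':(240,195),'top':(360,165)}[n]
    L.append(cv2.resize(p['image'][y-40:y+40,x-40:x+40,::-1],(400,400),interpolation=cv2.INTER_CUBIC))
cv2.imwrite('pics/c3.png',np.hstack(L))
E
```

```text
time_s: 14.6
tool_pos: [635.6, 11.1, 204.6]
orientation: [[0.701, 0.108, 0.705], [0.076, -0.994, 0.077], [0.709, -0.001, -0.705]]
force: [-2.2, 2.2, -2.4]
grip_width: 0.0
14.6 [-11.3  -5.1 124.5  37.2  20.6  42.1] [635.6  11.1 204.6] turn needed [-0.   0.2  0.1]
in lip axes [ 17.7  -1.3 125.3] force lip [ 0.   2.4 -3.1]
yellow [ 677.5 -111.7  228.2] [np.float64(0.4), np.float64(0.4)] 161 90 travel [ -0.7   0.1 138.1] clip [ 683.1 -159.5  231.8] 115 68 left [ -2.1 -48.1   2.9]Traceback (most recent call last):
  File "<stdin>", line 5, in <module>
IndexError: list index out of range
```

```bash
python3 - <<'E'
from h import *
L=[]
for n in ('side','top'):
    p=cap(n)
    for k in ('pointer','clip_mark'):
        for d in ctrl.place_of(k,p)[:1]: print(n,k,np.round(w(p,d['location']),1),round(d['confidence'],2))
    x,y={'side':(240,195),'top':(360,165)}[n]
    L.append(cv2.resize(p['image'][y-40:y+40,x-40:x+40,::-1],(400,400),interpolation=cv2.INTER_CUBIC))
cv2.imwrite('pics/c3.png',np.hstack(L))
E
```

```text
side pointer [ 677.1 -131.4  231.7] 0.71
side clip_mark [ 678.5 -137.7  234.6] 0.54
top pointer [ 675.5 -138.7  232.8] 0.91
top clip_mark [ 679.5 -136.   231.3] 0.58
```

View pics/c3.png

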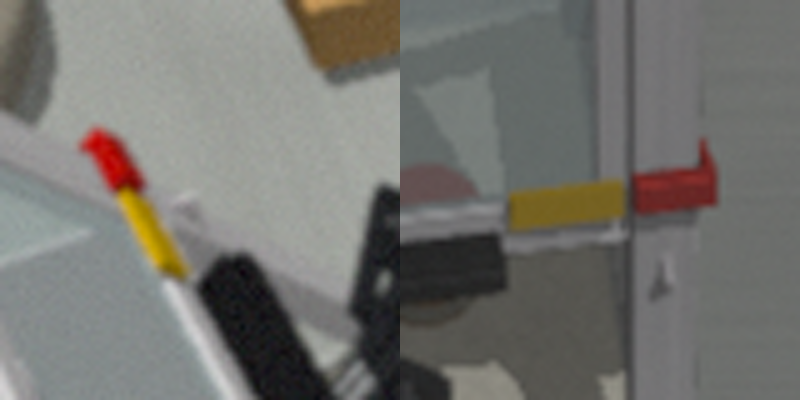

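The crop shows the red clip's inner end and the yellow bar's right end in line (top view, near column 526/5 of the crop). The estimates put the remainder at 1–3 mm with the window at 138 of about 140 mm, and the networks' points agree within about 4 mm. That is good enough, so I'm lowering off the lip and then backing out.

```bash
python3 -m handwheel '[{"wx":0,"wy":0,"wz":0,"tx":-0.001,"ty":-0.0001,"tz":-0.0012,"hand":0},{"wx":0,"wy":0,"wz":0,"tx":-0.0016,"ty":-0.0002,"tz":-0.0019,"hand":0},{"wx":0,"wy":0,"wz":0,"tx":-0.0026,"ty":-0.0003,"tz":-0.0031,"hand":0},{"wx":0,"wy":0,"wz":0,"tx":-0.0026,"ty":-0.0003,"tz":-0.0031,"hand":0},{"wx":0,"wy":0,"wz":0,"tx":-0.0076,"ty":-0.0008,"tz":0.0064,"hand":0},{"wx":0,"wy":0,"wz":0,"tx":-0.0114,"ty":-0.0012,"tz":0.0096,"hand":0},{"wx":0,"wy":0,"wz":0,"tx":-0.0114,"ty":-0.0012,"tz":0.0096,"hand":0},{"wx":0,"wy":0,"wz":0,"tx":-0.0152,"ty":-0.0017,"tz":0.0128,"hand":0},{"wx":0,"wy":0,"wz":0,"tx":-0.0152,"ty":-0.0017,"tz":0.0128,"hand":0},{"wx":0,"wy":0,"wz":0,"tx":-0.0152,"ty":-0.0017,"tz":0.0128,"hand":0},{"wx":0,"wy":0,"wz":0,"tx":0,"ty":0,"tz":0,"hand":0},{"wx":0,"wy":0,"wz":0,"tx":0,"ty":0,"tz":0,"hand":0}]'; python3 e.py 138; python3 - <<'E'
from h import *
L=[]
for n in ('side','top'):
    p=cap(n,n+'9.png')
    for k in ('pointer','clip_mark','honey','tub','bowl','jam'):
        for d in ctrl.place_of(k,p)[:1]: print(n,k,np.round(w(p,d['location']),1),round(d['confidence'],2))
    x,y={'side':(270,230),'top':(330,190)}[n]
    L.append(cv2.resize(p['image'][y-80:y+80,x-80:x+80,::-1],(400,400),interpolation=cv2.INTER_CUBIC))
cv2.imwrite('pics/c4.png',np.hstack(L))
E
```

```text
time_s: 16.6
tool_pos: [551.7, 1.7, 259.2]
orientation: [[0.701, 0.108, 0.705], [0.076, -0.994, 0.077], [0.709, -0.0, -0.705]]
force: [-0.1, 0.7, 0.4]
grip_width: -0.2
16.6 [-15.6 -23.  131.9  30.2  31.6  47.9] [551.7   1.7 259.2] turn needed [-0.   0.2  0.1]
in lip axes [-82.1  -1.3 112.8] force lip [-0.3  0.7  0.3]
yellow [ 677.6 -111.8  228.2] [np.float64(0.4), np.float64(0.4)] 160 91 travel [ -0.7  -0.  138.2] clip [ 683.1 -159.6  231.7] 114 68 left [ -2.1 -48.1   2.8]
side pointer [ 678.6 -133.5  229.2] 0.75
side clip_mark [ 681.7 -140.4  233.2] 0.67
side honey [ 3.433e+02  2.696e+02 -3.000e-01] 0.9
side tub [ 319.  -243.1   -1.5] 0.69
side bowl [720.5 110.4  46.9] 0.56
top pointer [ 677.3 -139.9  230.1] 0.66
top clip_mark [ 676.1 -138.3  231.5] 0.42
top honey [343.3 264.5   1.2] 0.65
top tub [ 316.1 -243.2    1.3] 0.86
top bowl [701.4 -54.9  48.7] 0.52
top jam [701.7 -56.5  49.4] 0.56
```

View pics/c4.png

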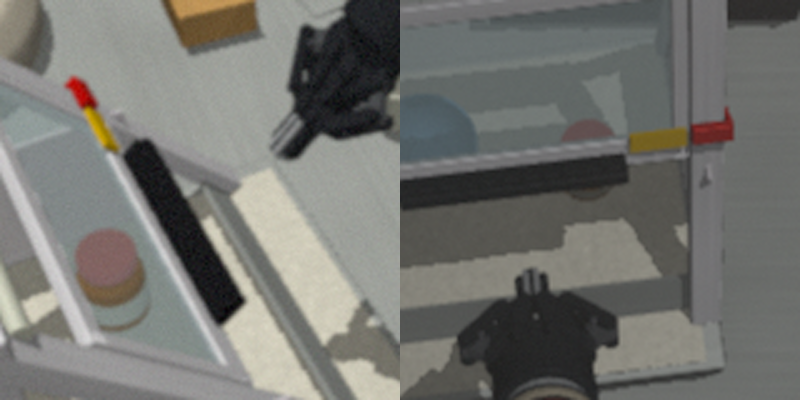

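The window has stayed at 138 mm. The yellow bar (362,178 in the top view) lines up with the red clip (375,173), the hand is clear, and the force is about 0. I'm handing in.

```bash
python3 -c "
from rig import ctrl
print(ctrl.close_job())"
```

```text
the job is handed in; nothing more can be done
None
```

I pushed the window up from under its lip with the shut fingertips, slowly (about 40 mm/s, 3 N). I then lowered the fingers off the lip and backed the hand out about 80 mm clear, and the job is handed in at about 17 s of the 35 s.

- **Height:** after I let go, the window stayed put, with about 138 mm of travel. The colour check puts the yellow bar about 3 mm below the clip. My first measurement of the clip gives about 2 mm, and the networks' points differ by 4 mm or less. All are inside the 1 cm allowed.
- **Clip and bystanders:** the clip stayed where it was to within about 1.5 mm of measurement scatter. Honey and tub were where they started. I did not re-measure the shaker or carton, but the hand went nowhere near the carton and crossed well above the counter near the shaker.
- **Checks that disagreed:**
  - In the last top view the network put the bowl where the jam jar is. The side view still puts the bowl in its original place, and the last crop shows both standing.
  - The first approach stopped short at joint limits in free space, touching nothing. I redid it with a half-turn of the wrist and a 45° tilt.

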